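# Load a flanged bushing into the gravity feeder's escapement

### The arm

A 6-joint arm with a two-finger parallel gripper is mounted at the origin on the work surface; the furniture and walls round the work are solid. World frame = base frame: x ahead of the robot, y to its left, z up, the work surface at z = 0. Lengths are in m, angles in rad, forces in N, time in s.
With the tool pointing down it reaches from about 0.3 to 0.875 m from the base axis. Payload 6.4 kg.
Tool frame: the origin (TCP) lies at the very end of the fingers, on their centre line; the grasp point (between the pads) lies 19 mm behind it; z points along the fingers, y is the line along which they close (so a half turn about z gives the same grasp; the last joint's range is limited). The gripper opens to 85 mm and grips with 20 to 120 N. Pads are 22 mm wide; open, the fingers measure 114 mm over their backs; the gripper's body (76 mm by 85 mm) begins 54 mm behind the grasp point. The pads swing forward as they close: fully open they stand 13 mm farther back than shut.
Start: joints at [0.918, 0.181, 1.607, -0, 1.354, -0.206], TCP at [0.248, 0.519, 0.231] pointing down, gripper open.
Joint ranges: [-2.99, 2.99], [-0.89, 2.07], [0.3, 2.58], [-1.14, 4.28], [0, 2.63], [-3.12, 3.12]. Speed limits (rad/s): [2.57, 2.57, 3.01, 3.14, 3.14, 3.14].

### API

Orientations are given as [roll, pitch, yaw] about the fixed x, y, z axes, in that order (R = Rz(yaw) Ry(pitch) Rx(roll)).
In Python, from rig import env gives the robot as it stands.
- The arm moves only by the shell command python3 drive.py 'ROWS' [OPENING]. ROWS is one flat JSON list of numbers that holds 1 to 12 rows one after another, with no inner brackets; each row has 4 numbers: dx, dy, dz in m, then a turn about the tool's z in rad; each row shifts and turns the commanded pose from where the row before left it, along the tool's axes as they then stand; what a row does not reach is not made up. A row lasts 1/8 s, in which the tool goes at most 0.0625 m and 0.188 rad, less where a joint would pass 70% of its speed; a pose out of reach is approached as far as the arm can. OPENING is the finger opening in m, set as the command begins (- or left out keeps the last). The fingers move at their own pace and stop on an object; the grip force is fixed at half the most. Time passes only in rows, so rows that do not move let the fingers close. It prints the time, the measured TCP pose, the force, the opening and the grip force at its end. Input that does not fit is refused with a message, and nothing moves.
- env.observe(): the state, without advancing time (a new reading comes with each control period).
- env.read_camera(name): name is "scene" or "top" or "wrist"; returns the picture (384x512x3 uint8, blue, green, red); there is no depth.
- env.camera_model(name): a dict with "mtx" (3x3 intrinsics, pixels), "k1" (the pictures are not rectified: a ray, as slopes to the right and down, at radius r is drawn at 1 + k1 r^2 times it, then the intrinsics apply), "T" (4x4, takes a point from camera to world coordinates). Camera axes: x right, y up, looking along -z (the intrinsics and any distortion apply to the point x, -y, -z); pixel columns grow to the right and rows downward; lengths in m; the calibration is good to about 2 mm. A picture is of the moment at which its call begins: read the wrist's pose just before it. camera_model takes no time and is no camera call; for the wrist camera it gives the pose at the moment of the call.
- env.sign_off(): hands the job in; it is judged then, once.
The state is a dict: "t": time; "q": joint angles; "qvel": joint speeds; "tau": joint torques, N m; "tcp_pos": TCP position; "ee_rot": TCP orientation; "wrist_force": force on the tool from outside, world axes, zero at the start; "ft_torque": the same for the moment, N m; "width": finger opening in m; "grip_force": force on a finger pad.
Only numpy, scipy, OpenCV 4.12 (cv2) and the standard library are available. Lean on these libraries where they do the work, as an engineer would, in place of code of your own. Each camera call takes 0.05 s, during which the arm holds its last target. There are 200 camera calls.

### The job

Load the feeder: take the flanged bushing that stands loose on the bench, set it on its flange in the open upper end of the sloped chute, and slide it down under the lips, past the two spring rollers, until it rests against the escapement's stop finger. It must stay there, held between rollers and stop, when you let go. Push with feeling: do not force the stop finger open.

Things in the scene. Friction and masses are not known exactly. Their poses are not given: they have to be found in the camera images.
- bushing: the loose plain steel bushing to load, round, about 120 g: flange 38 mm across and 5 mm thick at the bottom, body 28 mm across above it, 30 mm high in all, bored. It stands on the bench; two others like it, already fed, stand in the tray under the chute's exit. Origin: centre of the flange's underside; z up its axis.
- track: sloped aluminium chute, 14 degrees, 250 mm long. Origin: its upper end, middle of the channel, on the sliding floor. x points downhill along the floor, y across, z square to the floor. The bushing does not slide down by itself. Nothing stands more than 36 mm over the floor.
- mouth (a point): place to set the bushing down: on the floor of the open loading mouth, 30 mm down the track, mid-channel. The mouth's walls are 8 mm high and narrow from 62 mm apart at the upper end to 40 mm at x = 62 mm; the flange has about 7 mm free on each side here. No wall behind.
- lips (a point): point on the floor, mid-channel, 76 mm down the track, where both lips are fully in. From here down to the exit the channel is 40 mm wide and lips hold the flange down: 7 mm clear below them, their tops 10 mm over the floor, 32 mm between them. They start 59 mm down the track, flared open.
- scale_mid (a point): point on the floor, mid-channel, 165 mm down the track: middle of the range in which the escapement head is clamped. The head's two rollers face each other anywhere from 20 mm uphill to 20 mm downhill of this point; the setting is not measured. The head's cheeks stand 32 mm and more from mid-channel; only rollers, their arms and the stop finger reach nearer.
- roller_a_arm (a joint): how far (m) the far one of two spring rollers (12 mm across, 12 to 21 mm over the floor, arms to 26 mm) is pushed out: 0 free, 0.0035 as the bushing's body passes between them (takes a push of 4 to 7 N), about 0.003 while they hold the seated bushing, axis 4 mm past them, on the stop. Free, the rollers are 21 mm apart.
- rocker (a joint): turn (rad) of the dark steel bell-crank whose one arm is the stop finger, across the channel 13 to 22 mm over the floor, face 18 mm downhill of the rollers: 0 on its seat. A spring holds it there up to a push of about 12 N; pushed harder it swings open downhill (pivot 40 mm from mid-channel). Over 0.06 it is forced open.

How it is judged:
On the way, in this order (a step that is already met when the one before it is completed fails the run):
1. the bushing stands on its flange in the chute, above the rollers (x of bushing in the frame of track between 0 and 0.13 m and y of bushing in the frame of track between -0.012 and 0.012 m and z of bushing in the frame of track between -0.004 and 0.004 m and angle between the z axis of bushing and the z axis of track, either way round below 0.12 rad), for 0.2 s.
2. the bushing is past the rollers and presses on the stop finger (x of bushing in the frame of track above 0.14 m and contact force between bushing and rocker above 0.4 N), for 0.2 s.
At the end, for the whole second after the job is handed in: The bushing lies at rest under the lips on its flange (within 4 mm of the floor, 7 degrees), past the rollers and pressing on the stop finger (over 0.4 N) by the rollers alone, and the stop finger is on its seat (within 0.04 rad) (all of step 2 and value of joint rocker below 0.04 rad and x of bushing in the frame of track below 0.2 m and z of bushing in the frame of track between -0.004 and 0.004 m and angle between the z axis of bushing and the z axis of track, either way round below 0.12 rad and linear speed of bushing below 0.01 m/s); the robot touches nothing.
It fails at once if the stop finger is forced open (more than 0.06 rad) (value of joint rocker above 0.06 rad).
It also fails if it takes over 58 s, if anything falls off the work surface, if the arm or the gripper's body presses on something with over 40 N, if the wrist force passes 120 N, or if a joint passes its speed limit or range.

## Working session

There is one attempt and no reset: what is moved stays moved. The work goes in short steps, Python scripts to look and compute and a shell command to move; the robot and the scene stay as the last step left them, time stands still between calls to the robot, and variables do not carry over. Pictures are saved under pics/ and viewed, at most 10 in all, crops included, and the job is handed in when it is done.

```bash
ls; mkdir -p pics
python3 - <<'E'
from rig import env
import cv2,numpy as np
for n in ("scene","top"):
    im=env.read_camera(n); cv2.imwrite(f"pics/{n}0.png",im)
    m=env.camera_model(n); print(n,np.round(m["mtx"],1).tolist(),m["k1"],np.round(m["T"],3).tolist())
o=env.observe();print(o)
E
```

```text
drive.py
pics
rig.py
scene [[388.7, 0.0, 253.4], [0.0, 388.7, 188.3], [0.0, 0.0, 1.0]] 0.015509482622605564 [[0.569, 0.518, -0.639, 0.0], [-0.822, 0.36, -0.441, -0.305], [0.002, 0.776, 0.631, 0.623], [0.0, 0.0, 0.0, 1.0]]
top [[404.6, 0.0, 265.1], [0.0, 404.6, 192.5], [0.0, 0.0, 1.0]] 0.014632432957154336 [[0.02, 0.996, -0.083, 0.475], [-1.0, 0.018, -0.02, 0.052], [-0.018, 0.083, 0.996, 0.932], [0.0, 0.0, 0.0, 1.0]]
{'t': 0.1, 'q': array([ 9.17721462e-01,  1.81467650e-01,  1.60789102e+00, -1.84390242e-05,
        1.35384218e+00, -2.06278853e-01]), 'qvel': array([-0.00033357,  0.00083101, -0.00139794,  0.00112216,  0.00036084,
        0.00059097]), 'tau': array([ 6.99022730e-04, -4.45876229e+01, -3.52241063e+01, -2.77851959e-04,
        4.12868714e-03, -6.15962790e-05]), 'tcp_pos': array([0.24811183, 0.5181586 , 0.23048197]), 'ee_rot': array([-3.14001486e+00, -3.11770890e-04,  2.69480038e+00]), 'wrist_force': array([-0.69558943, -0.21688458, -0.25205515]), 'ft_torque': array([ 0.02707969, -0.00881404, -0.05584533]), 'grip_force': 0.0, 'width': 0.08554849588382686}
```
View pics/scene0.png

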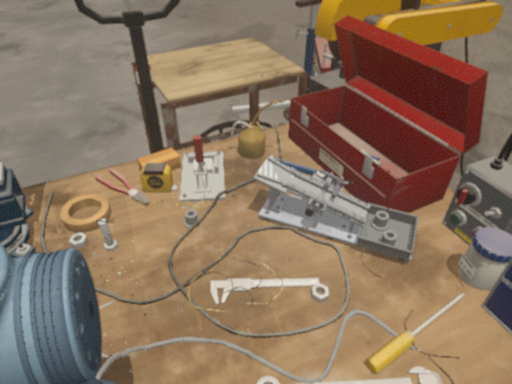

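View pics/top0.png

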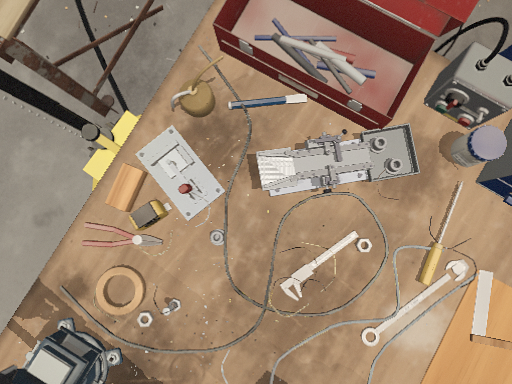

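The loose bushing is at about (217,237) in the top picture and (191,216) in the scene picture. The chute runs from its upper end near x=257 px to the tray on the right in the top picture. I'll enlarge both.

Run:
```python
import cv2,numpy as np
t=cv2.imread("pics/top0.png");s=cv2.imread("pics/scene0.png")
C=np.zeros((600,800,3),np.uint8)
def put(im,x0,y0,w,h,k,X,Y):
    c=cv2.resize(im[y0:y0+h,x0:x0+w],None,fx=k,fy=k,interpolation=cv2.INTER_CUBIC)
    for i in range(0,w,10): cv2.line(c,(i*k,0),(i*k,6 if (x0+i)%50 else 14),(0,255,255),1)
    for i in range(0,h,10): cv2.line(c,(0,i*k),(6 if (y0+i)%50 else 14,i*k),(0,255,255),1)
    C[Y:Y+h*k,X:X+w*k]=c
put(t,250,120,130,80,6,0,0)
put(t,200,220,40,40,3,0,480)
put(s,170,195,40,40,3,120,480)
cv2.imwrite("pics/c1.png",C)
C[:]=0
put(s,250,150,130,90,6,0,0)
cv2.imwrite("pics/c2.png",C)
```

View pics/c1.png

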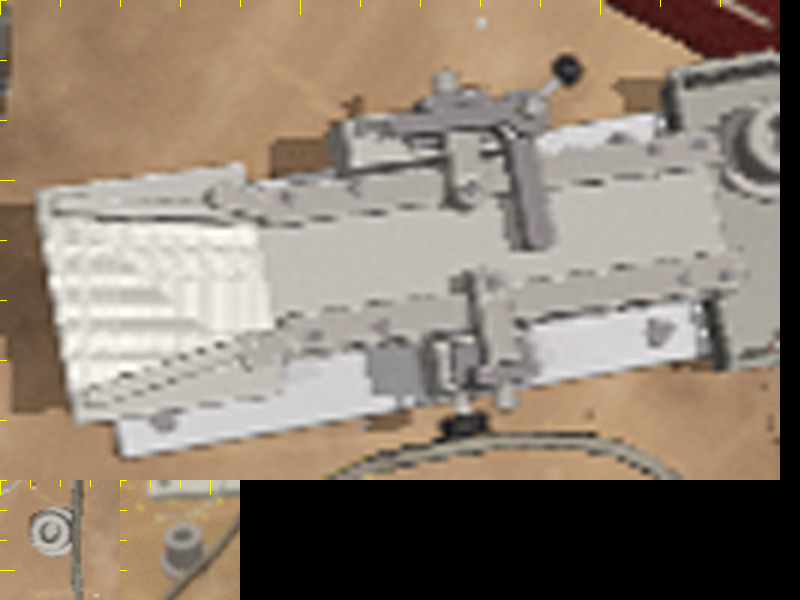

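View pics/c2.png

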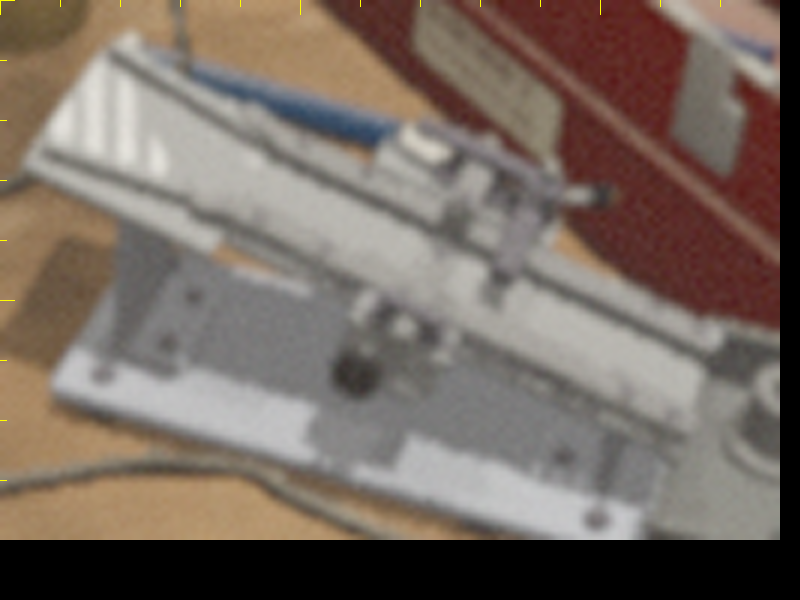

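In the crops:
- **Bushing:** bore centre at top px (217.3,237.3) and top face at scene px (191.5,213.5).
- **Chute upper end:** outer corners at top px (256.5,151.7) and (262.5,190), and at scene px (271.7,155.8) and (254.2,177.5).
- **Lip inner edges (top picture):** from (300,156) and (300,173) to (370,149.7) and (370,163).
- **Rollers:** near top px (328,160).
- **Finger face:** near px (335,155).

I'll triangulate these.

```bash
cat > h.py <<'E'
import numpy as np,cv2
from scipy.optimize import least_squares
def ray(m,p):
    K=m["mtx"];d=np.array([(p[0]-K[0,2])/K[0,0],(p[1]-K[1,2])/K[1,1]]);u=d.copy()
    for _ in range(5):u=d/(1+m["k1"]*(u@u))
    T=m["T"];return T[:3,3],T[:3,:3]@np.array([u[0],-u[1],-1])
def onz(m,p,z):
    o,d=ray(m,p);return o+d*(z-o[2])/d[2]
def proj(m,P):
    P=np.atleast_2d(P);T=m["T"];c=(P-T[:3,3])@T[:3,:3];u=np.c_[c[:,0],-c[:,1]]/-c[:,2:]
    u=u*(1+m["k1"]*(u**2).sum(1))[:,None];K=m["mtx"];return u*[K[0,0],K[1,1]]+[K[0,2],K[1,2]]
def tri(obs):
    return least_squares(lambda X:np.concatenate([(proj(m,X)[0]-p) for m,p in obs]),[.4,.1,.05])
def R_track(yaw,a=np.radians(14)):
    x=np.array([np.cos(a)*np.cos(yaw),np.cos(a)*np.sin(yaw),-np.sin(a)]);y=np.array([-np.sin(yaw),np.cos(yaw),0])
    return np.c_[x,y,np.cross(x,y)]
E
python3 - <<'E'
from h import *
from rig import env
t=env.camera_model("top");s=env.camera_model("scene");w=env.camera_model("wrist")
np.set_printoptions(precision=4,suppress=True)
def T(a,b,n):
    r=tri([(t,np.array(a)),(s,np.array(b))]);print(n,r.x,"res",r.fun)
print("bushing top z=.03",onz(t,(217.3,237.3),.03),onz(s,(191.5,213.5),.03))
c=lambda a,b:(250+a/6,120+b/6)
d=lambda a,b:(250+a/6,150+b/6)
T(c(38,190),d(130,35),"far outer corner")
T(c(75,420),d(25,165),"near outer corner")
T(c(545,245),d(495,300),"stop tip")
T(c(568,68),d(607,195),"knob far")
T(c(465,425),d(357,378),"knob near")
T(c(122,455),d(55,395),"baseplate near corner")
print("wrist",w["mtx"],w["k1"],w["T"])
E
```

```text
bushing top z=.03 [0.4489 0.1745 0.03  ] [0.4477 0.1727 0.03  ]
far outer corner [0.6288 0.0849 0.1183] res [ 1.59   -1.066  -2.1507  0.1195]
near outer corner [0.5494 0.0736 0.1109] res [ 0.2413 -0.1684 -0.3118  0.0114]
stop tip [ 0.6157 -0.0879  0.0798] res [-0.971   0.5622  1.1217 -0.1387]
knob far [ 0.6788 -0.0971  0.0901] res [ 0.5399 -0.2977 -0.6404  0.0927]
knob near [ 0.5532 -0.0632  0.0759] res [ 0.2223 -0.137  -0.2538  0.0243]
baseplate near corner [0.5459 0.0576 0.0089] res [ 0.4641 -0.3215 -0.5677  0.0229]
wrist [[287.4186   0.     257.7803]
 [  0.     287.4186 195.6459]
 [  0.       0.       1.    ]] -0.045422205746850165 [[ 0.4323 -0.8554 -0.2852  0.1749]
 [ 0.9017  0.4098  0.1377  0.5545]
 [-0.0009 -0.3167  0.9485  0.375 ]
 [ 0.      0.      0.      1.    ]]
```

```bash
python3 drive.py '[-0.047,-0.032,0,0,-0.047,-0.032,0,0,-0.047,-0.032,0,0,-0.047,-0.032,0,0,-0.047,-0.032,0,0,-0.047,-0.032,0,0,-0.047,-0.032,0,0,0,0,0.02,0.18,0,0,0.02,0.18,0,0,0.02,0.18,0,0,0.02,0.18,0,0,0.02,0.18]' 0.085
cat > st.py <<'E'
from h import *
from rig import env
import sys
np.set_printoptions(precision=4,suppress=True)
o=env.observe();p=o["tcp_pos"];y=o["ee_rot"][2]
g=np.array([float(v) for v in sys.argv[1:4]])-p
R=cv2.Rodrigues(np.array([0,0,y]))[0]@np.diag([1,-1,-1])
print("t",o["t"],"yaw",y,"q",o["q"],"tool delta",g@R)
E
python3 st.py .448 .1735 .013
```

```text
t: 1.6
tcp_pos: [0.448, 0.1743, 0.1303]
ee_rot: [-3.141, -0.0, 1.789]
wrist_force: [0.4, -1.0, 0.2]
width: 0.085
grip_force: 0.0
t 1.6 yaw 1.7887656615003316 q [ 0.1235  0.0915  1.9287  0.      1.122  -0.0945] tool delta [-0.0008 -0.0002  0.1173]
```

```bash
python3 drive.py '[0,0,0,0.08,0,0,0,0]'
python3 - <<'E'
from h import *
from rig import env
m=env.camera_model("wrist");im=env.read_camera("wrist")
print(proj(m,[[.448,.1735,.03],[.448,.1735,0]]))
cv2.imwrite("pics/w1.png",im)
E
```

```text
t: 1.85
tcp_pos: [0.448, 0.1743, 0.1308]
ee_rot: [-3.14, -0.0, 1.716]
wrist_force: [-0.7, 0.4, -0.3]
width: 0.0853
grip_force: 0.0
[[257.43643263 197.14005484]
 [257.49840398 187.49955709]]
```

View pics/w1.png

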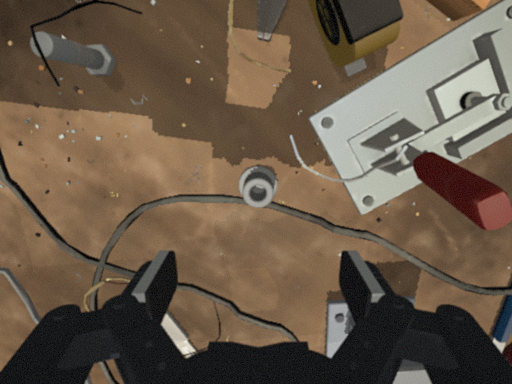

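The bushing's bore is at (258,193) in the wrist picture, 4 px from the prediction. The lever plate is clear of the fingers.

```bash
python3 - <<'E'
from h import *
from rig import env
m=env.camera_model("wrist")
print(onz(m,(258,193),.03))
E
python3 st.py .448 .1755 .013
```

```text
[0.44831665 0.17739454 0.03      ]
t 1.9 yaw 1.7165595780486707 q [ 0.1236  0.0906  1.9279  0.      1.1235 -0.0221] tool delta [ 0.0011 -0.0001  0.1181]
```

```bash
python3 drive.py '[0.0018,0,0.05,0,0,0,0.045,0,0,0,0.02,0,0,0,0.003,0,0,0,0,0]' ; python3 drive.py '[0,0,0,0,0,0,0,0,0,0,0,0,0,0,0,0,0,0,0,0,0,0,0,0]' 0.0
```

```text
t: 2.52
tcp_pos: [0.4488, 0.1763, 0.014]
ee_rot: [3.14, 0.0, 1.715]
wrist_force: [0.6, 0.1, 1.1]
width: 0.085
grip_force: 0.0
t: 3.28
tcp_pos: [0.4486, 0.1763, 0.0141]
ee_rot: [3.141, 0.0, 1.715]
wrist_force: [-1.4, -0.4, 6.1]
width: 0.0257
grip_force: 58.6
```

```bash
python3 drive.py '[0,0,-0.03,0,0,0,-0.06,0,0,0,-0.06,0,0,0,-0.06,0,-0.051,0.025,-0.005,0,-0.051,0.025,-0.005,0,-0.051,0.025,-0.005,0,-0.051,0.025,-0.005,0,-0.051,0.025,-0.005,0,0,0,0,0,0,0,0,0]'
python3 - <<'E'
from h import *
from rig import env
m=env.camera_model("wrist");np.save("pics/wm.npy",m,allow_pickle=True);im=env.read_camera("wrist")
cv2.imwrite("pics/w2.png",im)
cv2.imwrite("pics/w2v.png",cv2.resize(im,(800,600),interpolation=cv2.INTER_CUBIC))
E
```

```text
t: 4.65
tcp_pos: [0.6077, -0.058, 0.2475]
ee_rot: [-3.14, -0.001, 1.714]
wrist_force: [0.2, -0.3, -1.1]
width: 0.0257
grip_force: 59.5
```

View pics/w2v.png

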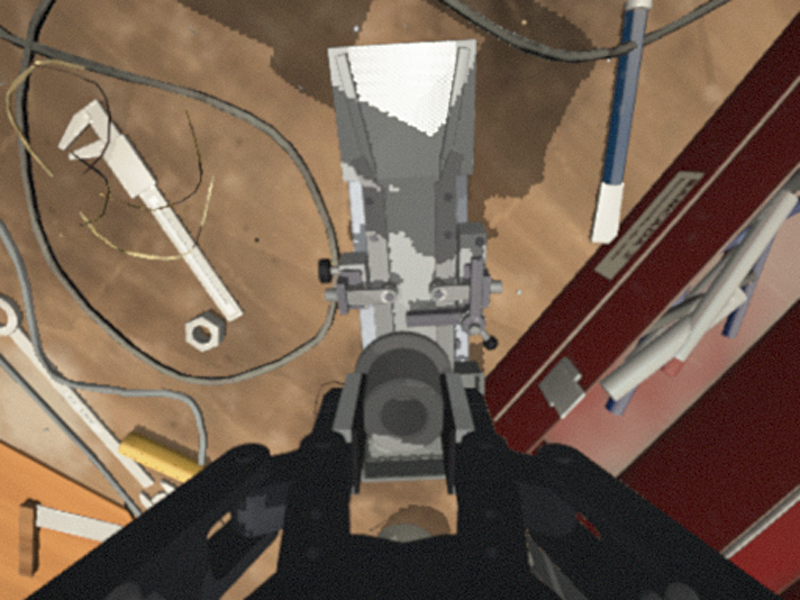

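The bushing is held between the pads, and the chute lies straight below. In this 800-pixel view the mouth end runs from (330,47) to (475,40), the rollers are near (392,295) and (440,293), and the stop finger spans (408–470,320). I'll take an enlarged crop for the numbers.

Run:
```python
import cv2,numpy as np
t=cv2.imread("pics/w2.png")
C=np.zeros((600,800,3),np.uint8)
def put(im,x0,y0,w,h,k,X,Y):
    c=cv2.resize(im[y0:y0+h,x0:x0+w],None,fx=k,fy=k,interpolation=cv2.INTER_CUBIC)
    for i in range(0,w,10): cv2.line(c,(i*k,0),(i*k,6 if (x0+i)%50 else 14),(0,255,255),1)
    for i in range(0,h,10): cv2.line(c,(0,i*k),(6 if (y0+i)%50 else 14,i*k),(0,255,255),1)
    C[Y:Y+h*k,X:X+w*k]=c
put(t,205,20,100,100,4,0,0)
put(t,225,140,80,75,5,400,0)
cv2.imwrite("pics/c3.png",C)
```

```text
(no output)
```

View pics/c3.png

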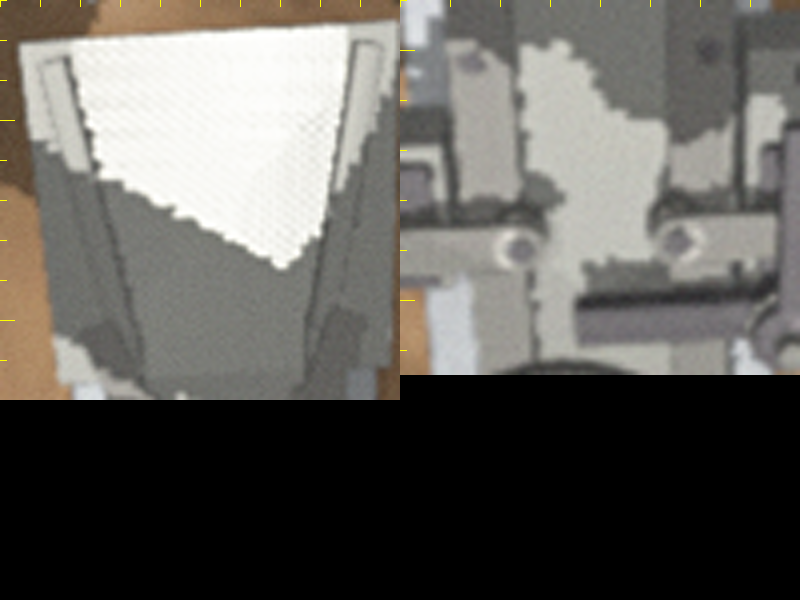

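Read off the crop, in wrist pixels:
- **Floor-end corners:** (210,31.2) and (304.5,25.5).
- **Inner wall edges:** (222,34.5) and (293,31.2) at the top, narrowing to (240,112.5) and (281.2,106).
- **Roller pins:** (249,189.6) and (281,188), with arms coming straight in from the sides.
- **Stop finger:** uphill edge at about (261,200).

Next I'll fit the track pose.

```bash
cat > fit.py <<'E'
from h import *
from rig import env
np.set_printoptions(precision=4,suppress=True)
t=env.camera_model("top");s=env.camera_model("scene");w=np.load("pics/wm.npy",allow_pickle=True).item()
c=lambda a,b:(250+a/6,120+b/6)
d=lambda a,b:(250+a/6,150+b/6)
def res(v,full=False):
    o,yaw,W,xr=v[:3],v[3],v[4],v[5]
    L=[(t,c(38,190),(0,W,0),1,1),(t,c(75,420),(0,-W,0),1,1),(s,d(130,35),(0,W,0),1,1),(s,d(25,165),(0,-W,0),1,1),
       (w,(210,31.2),(0,-W,0),1,1),(w,(304.5,25.5),(0,W,0),1,1),(w,(240,112.5),(.062,-.02,.008),1,0),(w,(281.2,106),(.062,.02,.008),1,0),
       (w,(249,189.6),(xr,-.0165,.026),1,1),(w,(281,188),(xr,.0165,.026),1,1),(w,(261,200),(xr+.018,0,.022),0,1),
       (t,c(720,178),(.235,.016,.010),0,1),(t,c(720,258),(.235,-.016,.010),0,1)]
    R=R_track(yaw);r=np.array([(proj(m,o+R@np.array(P))[0]-p)*[a,b] for m,p,P,a,b in L])
    return r if full else r.ravel()
f=least_squares(res,[.589,.079,.11,-1.43,.041,.16],loss="soft_l1")
print(f.x);print(res(f.x,1))
np.save("track.npy",f.x)
E
python3 fit.py
```

```text
[ 0.5872  0.0824  0.1155 -1.3775  0.0408  0.1452]
[[-1.0017 -0.1144]
 [-0.3132  0.7027]
 [-4.5068  0.6799]
 [-1.2589 -1.3074]
 [ 0.2284  0.3271]
 [ 0.2159  0.78  ]
 [-0.4253 -0.    ]
 [ 0.6776 -0.    ]
 [-0.2789 -0.3389]
 [-0.6405 -0.2428]
 [ 0.      0.7978]
 [-0.     -1.4979]
 [-0.     -0.3292]]
```

Run:
```python
from h import *
v=np.load("track.npy");R=R_track(v[3])
for x in (.03,.1,v[5]):print(x,v[:3]+R@[x,0,0])
P=v[:3]+R@[.03,0,0]+[0,0,.0188];print(P)
import subprocess
print(subprocess.run(["python3","st.py",*map(str,P)],capture_output=True,text=True).stdout)
```

```text
0.03 [0.59283665 0.05386028 0.1082176 ]
0.1 [ 0.60588386 -0.0127955   0.09128307]
0.14522794671331998 [ 0.61431384 -0.05586269  0.08034144]
[0.59283665 0.05386028 0.1270176 ]
t 4.7 yaw 1.715239673351482 q [-0.2885  0.2464  1.4955  0.0003  1.4014 -0.433 ] tool delta [0.1122 0.0014 0.1206]
```

```bash
python3 drive.py '[0.056,0.0007,0,0,0.0562,0.0007,0,0,0,0,0.05,-0.05,0,0,0.045,0,0,0,0.013,0,0,0,0,0]'; python3 st.py .5928 .0539 .127; python3 drive.py '[0,0,0.003,0,0,0,0.003,0,0,0,0,0]'
```

```text
t: 5.45
tcp_pos: [0.5932, 0.0537, 0.1404]
ee_rot: [-3.141, -0.0, 1.766]
wrist_force: [0.3, 0.4, -1.1]
width: 0.0254
grip_force: 59.5
t 5.45 yaw 1.765620250277561 q [-0.1089  0.3203  1.6301  0.0001  1.1922 -0.3037] tool delta [ 0.0003 -0.0003  0.0134]
t: 5.82
tcp_pos: [0.594, 0.0529, 0.1349]
ee_rot: [3.141, 0.0, 1.765]
wrist_force: [-0.1, -0.6, -0.4]
width: 0.0256
grip_force: 59.5
```

```bash
for i in 1 2 3; do python3 drive.py '[0,0,0.0015,0,0,0,0.0015,0,0,0,0,0]' | egrep 'pos|force'; done
```

```text
tcp_pos: [0.5935, 0.053, 0.1311]
wrist_force: [0.3, -0.3, -1.0]
grip_force: 59.5
tcp_pos: [0.5935, 0.053, 0.1281]
wrist_force: [0.5, 0.2, -1.4]
grip_force: 59.5
tcp_pos: [0.594, 0.0528, 0.1261]
wrist_force: [-3.3, -0.3, 4.5]
grip_force: 60.1
```

```bash
python3 drive.py '[0,0,0,0,0,0,0,0,0,0,0,0,0,0,0,0]' 0.05;  python3 drive.py '[0,0,-0.02,0,0,0,-0.04,0,0,0,-0.04,0,0.05,0,-0.03,0,0,0,0,0]'
python3 - <<'E'
from h import *
from rig import env
m=env.camera_model("wrist");im=env.read_camera("wrist");im2=env.read_camera("scene");im3=env.read_camera("top")
v=np.load("track.npy");R=R_track(v[3])
for n,P in dict(flange=[.03,0,0],top=[.03,0,.03]).items():print(n,proj(m,v[:3]+R@P),proj(env.camera_model("scene"),v[:3]+R@P))
cv2.imwrite("pics/w3.png",im)
a=cv2.resize(im,(512,384));b=cv2.resize(im2[140:220,245:325],(280,280),interpolation=cv2.INTER_CUBIC)
C=np.zeros((384,800,3),np.uint8);C[:,:512]=a;C[:280,515:795]=b;cv2.imwrite("pics/c4.png",C)
E
```

```text
t: 7.45
tcp_pos: [0.5936, 0.0531, 0.1251]
ee_rot: [-3.141, -0.0, 1.765]
wrist_force: [0.5, 0.9, 0.1]
width: 0.0499
grip_force: 0.0
t: 8.07
tcp_pos: [0.5854, 0.1046, 0.2605]
ee_rot: [3.134, 0.001, 1.768]
wrist_force: [-0.0, -0.3, 0.3]
width: 0.0501
grip_force: 0.0
flange [[253.96773351 224.61238163]] [[272.33646861 171.79079746]]
top [[253.84743382 242.54175345]] [[275.90088009 161.7925033 ]]
```

View pics/c4.png

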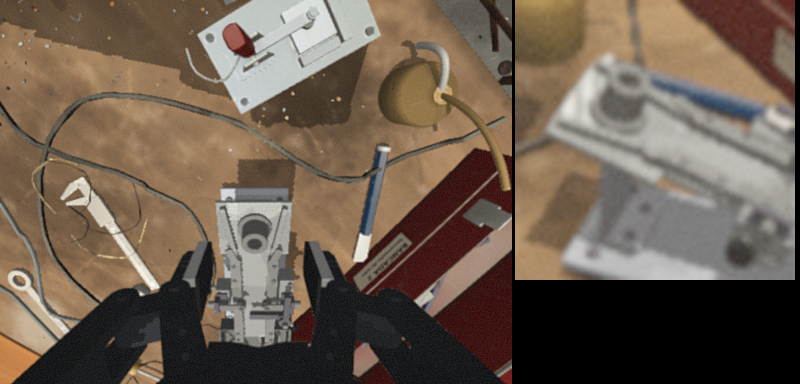

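The bushing stands upright in the mouth. Its bore is at (255.5,241) in the wrist picture, where (253.8,242.5) was predicted. Next I'll close the fingers and come down behind it as a pusher.

```bash
python3 drive.py '[0.04,0,0,0,0,0,0,0,0,0,0,0,0,0,0,0,0,0,0,0]' 0
cat > tgt.py <<'E'
from h import *
import subprocess,sys
v=np.load("track.npy");R=R_track(v[3])
d=np.array([np.cos(v[3]),np.sin(v[3]),0])
P=v[:3]+R@[float(sys.argv[1]),0,.022]-.011*d;print(P)
print(subprocess.run(["python3","st.py",*map(str,P)],capture_output=True,text=True).stdout)
E
python3 tgt.py .006
```

```text
t: 8.85
tcp_pos: [0.5765, 0.1405, 0.2551]
ee_rot: [-3.141, 0.0, 1.764]
wrist_force: [0.3, 1.1, -0.5]
width: -0.0001
grip_force: 0.0
[0.58727267 0.08228566 0.13537023]
t 8.85 yaw 1.7636701844638514 q [ 0.0393  0.2025  1.5329 -0.0002  1.4065 -0.1536] tool delta [-0.0592 -0.0006  0.1198]
```

```bash
python3 drive.py '[-0.05,-0.0006,0.05,0,0,0,0.05,0,0,0,0.018,0,-0.009,0,0.0018,0,0,0,0,0]'; python3 tgt.py .006; python3 drive.py '[-0.0097,0,0.0024,0,-0.0097,0,0.0024,0,-0.0097,0,0.0024,0,-0.0097,0,0.0024,0,0,0,0,0]'; python3 tgt.py .046
```

```text
t: 9.48
tcp_pos: [0.5876, 0.0885, 0.1433]
ee_rot: [3.139, 0.001, 1.765]
wrist_force: [-0.3, 0.0, -0.8]
width: -0.0001
grip_force: 0.0
[0.58727267 0.08228566 0.13537023]
t 9.475 yaw 1.7645781460950793 q [-0.0499  0.3113  1.6352 -0.0002  1.1919 -0.2436] tool delta [-0.0061 -0.0015  0.0079]

t: 10.1
tcp_pos: [0.5935, 0.05, 0.1313]
ee_rot: [-3.141, 0.0, 1.764]
wrist_force: [-0.3, 0.0, -0.4]
width: 0.0001
grip_force: 0.0
[0.59472821 0.04419665 0.12569336]
t 10.1 yaw 1.7636128846011925 q [-0.115   0.3312  1.6362 -0.0002  1.1748 -0.3077] tool delta [-0.0059  0.0001  0.0056]
```

```bash
python3 drive.py '[0.004,0,0,0,0,0,0.0045,0,-0.004,0,0.001,0,-0.0097,0,0.0024,0,-0.0097,0,0.0024,0,0,0,0,0]'; python3 tgt.py .06
python3 - <<'E'
from h import *
from rig import env
m=env.camera_model("wrist");im=env.read_camera("wrist");s=env.read_camera("scene")
C=np.zeros((500,800,3),np.uint8);C[:384,:512]=im;C[:280,515:795]=cv2.resize(s[140:210,245:315],(280,280),interpolation=cv2.INTER_CUBIC);cv2.imwrite("pics/c5.png",C)
E
```

```text
t: 10.85
tcp_pos: [0.5974, 0.0307, 0.1211]
ee_rot: [-3.141, 0.0, 1.763]
wrist_force: [0.2, -0.2, -0.5]
width: 0.0003
grip_force: 0.0
[0.59733766 0.0308655  0.12230645]
t 10.85 yaw 1.763396109871705 q [-0.1467  0.349   1.6355 -0.0003  1.1573 -0.3392] tool delta [ 0.0001 -0.     -0.0012]
```

View pics/c5.png

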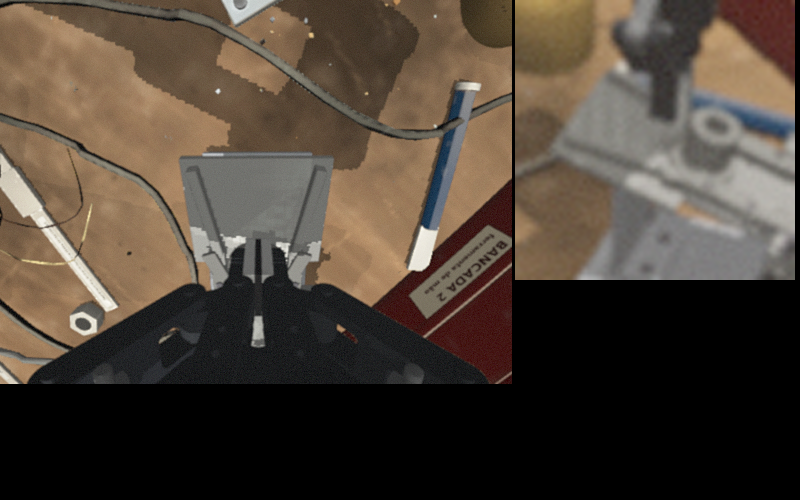

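The bushing is upright ahead of the pusher, its bore at about (295,171) in the scene picture, and entering the lips. I'll keep pushing.

```bash
python3 - <<'E'
from h import *
from rig import env
v=np.load("track.npy");R=R_track(v[3])
for x in (.07,.074,.078):print(x,proj(env.camera_model("scene"),v[:3]+R@[x,0,.03]))
E
for k in 1 2 3; do python3 drive.py '[-0.0049,0,0.0012,0,-0.0049,0,0.0012,0,0,0,0,0]'|egrep 'pos|wrist_f'; done; python3 tgt.py .09
```

```text
0.07 [[292.6125472  169.69567928]]
0.074 [[294.29707411 170.49217079]]
0.078 [[295.98406566 171.28980119]]
tcp_pos: [0.5992, 0.0219, 0.1189]
wrist_force: [-0.4, 0.1, -0.2]
tcp_pos: [0.6011, 0.0122, 0.1164]
wrist_force: [0.7, 0.5, -0.8]
tcp_pos: [0.603, 0.0026, 0.1141]
wrist_force: [0.4, 0.1, -0.1]
[0.60292932 0.00229874 0.11504879]
t 12.075 yaw 1.76425161641767 q [-0.1923  0.3676  1.6266 -0.0002  1.1474 -0.3857] tool delta [-0.0003 -0.0001 -0.001 ]
```

```bash
python3 drive.py '[-0.0049,0,0.0012,0,-0.0049,0,0.0012,0,-0.0049,0,0.0012,0,-0.0049,0,0.0012,0,-0.0049,0,0.0012,0,0,0,0,0]'|egrep 'pos|wrist_f'; for k in 1 2 3 4 ; do python3 drive.py '[-0.001,0,0.00025,0,-0.001,0,0.00025,0,0,0,0,0]'|egrep 'pos|wrist_f'; done; python3 tgt.py .123
```

```text
tcp_pos: [0.6077, -0.0215, 0.1081]
wrist_force: [0.3, 0.6, 0.3]
tcp_pos: [0.6081, -0.0229, 0.1078]
wrist_force: [0.2, 0.7, 0.7]
tcp_pos: [0.6085, -0.025, 0.1072]
wrist_force: [0.3, -0.3, 0.8]
tcp_pos: [0.6089, -0.027, 0.1067]
wrist_force: [0.1, -0.4, 0.2]
tcp_pos: [0.6092, -0.0289, 0.1062]
wrist_force: [0.1, 0.8, 0.3]
[ 0.60908014 -0.0291247   0.10706537]
t 14.325 yaw 1.7646500402342364 q [-0.2418  0.3915  1.612   0.      1.1381 -0.4356] tool delta [-0.0002 -0.0002 -0.0009]
```

```bash
for k in 1 2 3 4 5 6; do python3 drive.py '[-0.001,0,0.00025,0,0,0,0,0]'|egrep 'pos|wrist_f'; done; python3 tgt.py .129
```

```text
tcp_pos: [0.6094, -0.0294, 0.106]
wrist_force: [-0.5, 3.1, 1.9]
tcp_pos: [0.6096, -0.0304, 0.1058]
wrist_force: [-0.9, 4.8, 3.0]
tcp_pos: [0.6098, -0.0318, 0.1054]
wrist_force: [-0.4, 4.3, 2.4]
tcp_pos: [0.61, -0.0329, 0.1051]
wrist_force: [-0.2, 3.4, 2.6]
tcp_pos: [0.6102, -0.034, 0.1049]
wrist_force: [-0.4, 3.5, 2.1]
tcp_pos: [0.6104, -0.0349, 0.1046]
wrist_force: [-0.4, 2.5, 1.9]
[ 0.61019848 -0.03483805  0.10561384]
t 15.825 yaw 1.7646410817925817 q [-0.251   0.3964  1.6088 -0.0003  1.1364 -0.4447] tool delta [ 0.0001 -0.0001 -0.001 ]
```

```bash
for k in 1 2 3 4 5 6; do python3 drive.py '[-0.001,0,0.00025,0,0,0,0,0]'|egrep 'pos|wrist_f'; done
```

```text
tcp_pos: [0.6106, -0.0359, 0.1044]
wrist_force: [-0.9, 2.0, 0.4]
tcp_pos: [0.6108, -0.0369, 0.1041]
wrist_force: [0.2, 1.2, 0.9]
tcp_pos: [0.611, -0.0379, 0.1039]
wrist_force: [-1.2, 0.9, -0.4]
tcp_pos: [0.6112, -0.0389, 0.1036]
wrist_force: [0.0, 0.2, 0.6]
tcp_pos: [0.6114, -0.0399, 0.1034]
wrist_force: [0.4, 0.4, 0.1]
tcp_pos: [0.6115, -0.0408, 0.1031]
wrist_force: [0.5, 0.2, -0.3]
```

```bash
for k in 1 2 3 4; do python3 drive.py '[-0.0007,0,0.00018,0,0,0,0,0]'|egrep 'pos|wrist_f'; done
```

```text
tcp_pos: [0.6117, -0.0414, 0.103]
wrist_force: [0.5, -0.4, -0.4]
tcp_pos: [0.6118, -0.042, 0.1028]
wrist_force: [-1.1, 0.2, -0.3]
tcp_pos: [0.6119, -0.0427, 0.1026]
wrist_force: [-0.1, 0.3, -0.3]
tcp_pos: [0.6121, -0.0434, 0.1025]
wrist_force: [-0.3, 0.5, -0.0]
```

```bash
for k in 1 2 3 4; do python3 drive.py '[-0.0005,0,0.00012,0,0,0,0,0]'|egrep 'pos|wrist_f'; done
python3 - <<'E'
from h import *
from rig import env
im=env.read_camera("scene");t=env.read_camera("top")
v=np.load("track.npy");R=R_track(v[3])
for x in (.14,.145,.15,.155):
  for n in("scene","top"):print(x,n,proj(env.camera_model(n),v[:3]+R@[x,0,.03]))
C=np.zeros((560,800,3),np.uint8)
C[:480,:400]=cv2.resize(im[160:240,290:357],(400,480),interpolation=cv2.INTER_CUBIC)
C[:480,400:]=cv2.resize(t[115:195,295:362],(400,480),interpolation=cv2.INTER_CUBIC)
cv2.imwrite("pics/c6.png",C)
E
```

```text
tcp_pos: [0.6121, -0.0436, 0.1024]
wrist_force: [-0.0, 1.3, 0.7]
tcp_pos: [0.6122, -0.0439, 0.1023]
wrist_force: [-1.6, 2.9, 2.0]
tcp_pos: [0.6123, -0.044, 0.1023]
wrist_force: [-0.9, 6.5, 3.8]
tcp_pos: [0.6123, -0.0442, 0.1022]
wrist_force: [-1.7, 6.1, 4.4]
0.14 scene [[322.4544661 183.8018675]]
0.14 top [[327.69920524 159.22114439]]
0.145 scene [[324.61612366 184.8233555 ]]
0.145 top [[329.95414051 158.90683199]]
0.15 scene [[326.7818939 185.8467435]]
0.15 top [[332.20281127 158.59337022]]
0.155 scene [[328.95179619 186.87204042]]
0.155 top [[334.44524975 158.28075476]]
```

The bushing is on the stop at about 7 N, well under 12 N. I'll back off, lift away and check.

```bash
python3 drive.py '[0.003,0,-0.001,0,0.01,0,-0.003,0,0.01,0,-0.01,0,0,0,-0.05,0,0.03,0,-0.05,0,0.05,0,-0.03,0,0.05,0,0,0,0,0,0,0]'
python3 - <<'E'
from h import *
from rig import env
im=env.read_camera("scene");t=env.read_camera("top")
C=np.zeros((480,800,3),np.uint8)
C[:,:400]=cv2.resize(im[160:240,290:357],(400,480),interpolation=cv2.INTER_CUBIC)
C[:,400:]=cv2.resize(t[115:195,295:362],(400,480),interpolation=cv2.INTER_CUBIC)
cv2.imwrite("pics/c7.png",C)
E
```

```text
t: 20.42
tcp_pos: [0.5822, 0.1084, 0.2475]
ee_rot: [3.14, -0.0, 1.77]
wrist_force: [-0.2, -0.6, -0.0]
width: -0.0001
grip_force: 0.0
```

View pics/c7.png

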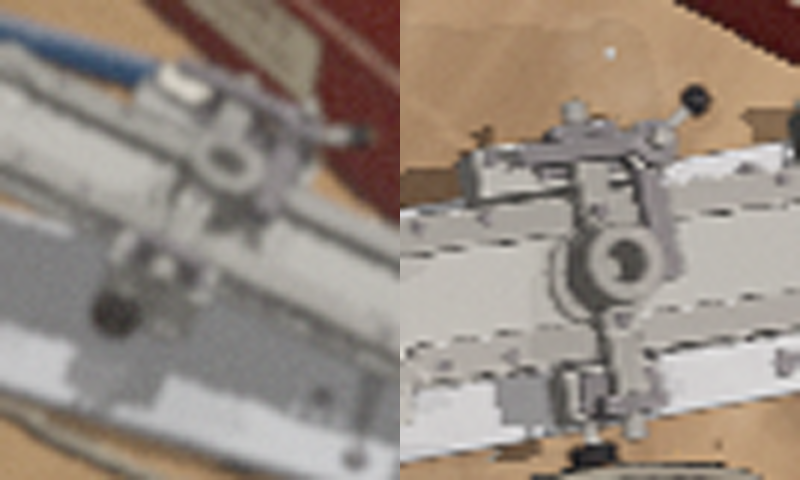

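The bushing sits against the stop with its bore at top px (332.7,158.7), so x ≈ 0.151 m. The rollers are just uphill of its axis and the stop finger is on its seat. The robot is clear, so I'm handing in.

```bash
python3 -c "
from rig import env
print(env.sign_off())"
```

```text
the job is handed in; nothing more can be done
None
```

I loaded the bushing and handed the job in at about 20 s: it sits past the rollers against the stop finger, which stayed on its seat in the last picture, and the arm is clear; no verdict was returned.

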